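Put the notched lid back on the parts pot

ROBOT

A 6-joint arm with a two-finger parallel gripper is mounted at the origin on a cart in front of the work surface, level with it; the furniture and walls round the work are solid. World frame = base frame: x ahead of the robot, y to its left, z up, the work surface at z = 0. Lengths are in m, angles in rad, forces in N, time in s.
With the tool pointing down it reaches from about 0.35 to 0.975 m from the base axis. Payload 4.9 kg.
Tool frame: the origin (TCP) lies midway between the tips of the shut fingers; the grasp point (between the pads) lies 19 mm behind it; x points along the fingers, z is the direction in which the jaws open and shut, and the axes are right-handed (so a half turn about x gives the same grasp; the last joint's range is limited). The gripper opens to 85 mm and grips with 20 to 120 N. Pads are 22 mm wide; open, the fingers measure 114 mm over their backs; the gripper's body (76 mm by 85 mm) begins 54 mm behind the grasp point. The pads swing forward as they close: fully open they stand 13 mm farther back than shut.
Start: joints at [-1.405, 0.053, 1.613, -0, 1.476, -0.119], TCP at [0.176, -0.6, 0.231] pointing down, gripper open.
Joint ranges: [-3.01, 3.01], [-1.01, 2.22], [0.06, 2.58], [-1.02, 4.17], [0.09, 2.62], [-3.14, 3.14]. Speed limits (rad/s): [2.57, 2.57, 3.14, 3.14, 3.14, 3.14].

INTERFACE

Orientations are given as a unit quaternion [w, x, y, z].
In Python, from plant import state, cams, workorder, nets gives the robot as it stands.
- The arm moves only by the tool play_rows, never from a script. Its argument "motion" is a list of rows, each a list of 3 entries, a list of its own where there are three numbers: the closure, from -1 (fully open) to 1 (shut), then the shift along the world's x, y, z in m, then the turn about the world's z in rad. A call has 1 to 5 rows; each row is the pose to reach, as a shift and turn from the pose commanded when the call began; what a row does not reach only later rows make up. A row lasts 1/10 s, in which the tool goes at most 50 mm and 8.59 degrees, less where a joint would pass 70% of its speed; a pose out of reach is approached as far as the arm can. A call with a gripper value outside its range is refused whole. The fingers move at their own pace and stop on an object; the grip force is fixed at half the most. Time passes only in rows, so rows that repeat a pose let the fingers close. It gives the time, the measured TCP pose, the force and the opening at its end, in the units of the state.
- state(): the state, without advancing time (a new reading comes with each control period).
- cams.grab_frame(name): name is "scene" or "side" or "wrist"; returns (picture, depth): 400x640x3 uint8, red, green, blue; 400x640 float32, m along the optical axis (not along the pixel's ray), 0 where there is no reading.
- cams.camera_info(name): a dict with "K" (3x3 intrinsics, pixels), "rvec" (rotation vector, rad) and "tvec" (3), from world to camera coordinates, as OpenCV has them. Camera axes: x right, y down, z forward; pixel columns grow to the right and rows downward; lengths in m; the calibration is good to about 2 mm. A picture is of the moment at which its call begins: read the wrist's pose just before it. camera_info takes no time and is no camera call; for the wrist camera it gives the pose at the moment of the call.
- workorder.job_done(): hands the job in, once; it reports no verdict.
Trained networks look in the newest picture that a camera, given by its name, has taken for a name from the list of things; names that differ only in an ending like _2 or _b are one class to them, and where a whole thing is asked for, a point or a joint stands for the part that bears it (a point fixed in the world has none). Each returns a list of dicts, best first, with "score" (0 to 1); they miss things now and then, are a little off and sometimes report something else, mostly with a low value. They report only what shows in the picture. A call takes as long as a camera call. They do not tell look-alikes from the thing itself.
- nets.recognise(camera, target): "at" ([x, y, z] in m, in world coordinates, good to about 4 mm: the middle of the surface that is visible of it).
- nets.landmark_of(camera, target): "at" ([x, y, z] in m, in world coordinates, good to about 4 mm: a listed point, or the origin of a listed thing).
The state is a dict: "time": time; "joint_pos": joint angles; "joint_vel": joint speeds; "joint_efforts": joint torques, N m; "tool_pos": TCP position; "tool_rot": TCP orientation; "contact_force": force on the tool from outside, world axes, zero at the start; "ft_torque": the same for the moment, N m; "gripper_width": opening from 0.0 (shut) to 1.0 (fully open).
Only numpy, scipy, OpenCV 4.12 (cv2) and the standard library are available. Lean on these libraries where they do the work, as an engineer would, in place of code of your own. Each camera call takes 0.05 s, during which the arm holds its last target.

TASK

Take the steel lid off the sloping stand by its wooden handle and set it gently on the pot, its three feet dropped into the three notches of the pot's rim, so that it lies fully home, level and at rest, and let go of it. The rim ring may be turned some way round on the pot, so feel for the notches rather than force the lid; lower it, do not drop it, and leave the other things where they are.

Things in the scene. Friction and masses are not known exactly. Their poses are not given: they have to be found in the camera images.
- lid: Loose steel lid, 0.2 to 0.4 kg: disc 128 mm across, 5 mm thick. Origin: centre of the disc's underside, z out of its top. Three feet hang 9 mm below the underside, each 16 mm wide tangentially, 10 mm radially, centred 56 mm from the axis at 0, 120, 240 degrees from the lid's x. It starts leaning on the stand, z tilted 28 degrees from vertical, x pointing up the slope.
- lid_handle (a point): Centre of the lid's wooden bar handle, 34 mm from the lid's origin along its z; axes as the lid's. The bar runs along x, 74 mm long, 14 mm wide in y, its flat sides 20 mm high; 19 mm free between disc and bar, but for two thin posts at x = +27 and -27 mm.
- pot: Open aluminium pot fixed to the table, foot flange 148 mm across, two small ear handles at half height (152 mm over them). Origin: centre of its underside, z up. It carries a notched steel rim ring. With the feet in the notches the lid's origin is 110 mm above the pot's origin, on its axis; with the feet standing on the ring, 119 mm above.
- pot_mouth (a point): Centre of the flat top of the rim ring (radius 52 to 61 mm), 110 mm above the pot's origin; axes as the pot's. Ring: three notches 24 mm wide, 13 mm deep, open inwards and outwards, at 0, 120, 240 degrees from the pot's x plus one unmeasured offset between -0.55 and +0.55 rad: look or feel for it. The ring is jammed, the work cannot turn it.
- stand: Plywood stand fixed to the table, about 150 x 150 mm, 95 mm high, on which the lid leans. Origin: centre of its underside, z up. Its face slopes up along the stand's +x at 28 degrees, so looks to its -x (towards the robot) and up; two steel pins stop the lid from sliding down. Stand and pot may be on either side, left or right.
- spoon: Teaspoon lying on the table, 130 x 26 x 11 mm, origin under its centre. A bystander.
- empty_cup: Small empty plastic cup, 48 mm across, 45 mm high, origin under its centre. A bystander.
- tape: Roll of tape lying flat, 100 mm across, 25 mm high, origin under its centre. A bystander.
- brush: Flat paint brush lying, 118 x 213 x 14 mm, origin under its centre. A bystander.
- scraper: Scraper lying, 71 x 183 x 17 mm, origin under its centre. A bystander.
- marker: Felt marker lying, 79 x 115 x 17 mm, origin under its centre. A bystander.
Not all that is in view belongs to the job. What is shaped like the stand but pink is not meant. Leave any pink look-alike of the lid alone.

How it is judged:
On the way:
1. the lid is held and lifted clear of the stand (contact force between lid and the fingers above 1 N and contact force between lid and stand below 0.1 N and distance of lid from where it was at the start of the episode above 0.05 m), for 0.2 s.
At the end, for the whole second after the job is handed in: The lid rests on the pot, released and still, right way up: its origin 107 to 112.5 mm above the pot's origin (feet in the notches, disc on the ring), within 8 mm of the pot's axis and level within 0.03 rad (z of lid in the frame of pot between 0.107 and 0.1125 m and horizontal distance between lid and pot below 0.008 m and angle between lid's own z axis and vertical below 0.03 rad and linear speed of lid below 0.02 m/s and angular speed of lid below 0.1 rad/s and contact force between lid and the fingers below 0.1 N); the robot touches nothing.
It fails at once if the lid is pressed on the pot with more than 60 N (contact force between lid and pot above 60 N).
It fails at once if the lid is dropped or slammed on the pot (faster than 0.6 m/s just above or on it) (horizontal distance between lid and pot below 0.06 m and z of lid in the frame of pot below 0.16 m and linear speed of lid above 0.6 m/s).
It fails at once if a bystander (teaspoon, empty cup, tape roll, paint brush, scraper, marker) is moved more than 30 mm (distance of any of spoon, empty_cup, tape, brush, scraper, marker from where it was at the start of the episode above 0.03 m).
It also fails if it takes over 56 s, if anything falls off the work surface, if the arm or the gripper's body presses on something with over 40 N, if the wrist force passes 120 N, or if a joint passes its speed limit or range.

## Working session

There is one attempt and no reset: what is moved stays moved. The work goes in short steps, Python scripts to look and compute and a tool call to move; the robot and the scene stay as the last step left them, time stands still between calls to the robot, and variables do not carry over. Pictures are saved under pics/ and viewed, and the job is handed in when it is done.

Besides the shell and the picture viewer there is one more tool, called by a JSON object that holds its "method" and its "body". play_rows: Moves the arm, as the interface text tells. Its arguments: {"type":"object","properties":{"motion":{"type":"array","items":{"type":"array"}}},"required":["motion"]}

```bash
ls; mkdir -p pics; cat > h.py <<'E'
import numpy as np, cv2
from plant import state,cams,workorder,nets
def cam(n):
    c=cams.camera_info(n);K=np.array(c["K"],float).reshape(3,3);R=cv2.Rodrigues(np.array(c["rvec"],float))[0];t=np.array(c["tvec"],float).ravel();return K,R,t
def grab(n,f):
    c=cam(n);im,d=cams.grab_frame(n);cv2.imwrite('pics/'+f+'.png',im[:,:,::-1]);np.savez('pics/'+f+'.npz',d=d,K=c[0],R=c[1],t=c[2],im=im);return im,d,c
def world(d,c):
    K,R,t=c;v,u=np.mgrid[0:d.shape[0],0:d.shape[1]]
    p=np.stack([(u-K[0,2])/K[0,0]*d,(v-K[1,2])/K[1,1]*d,d],-1)
    return (p-t)@R
E
python3 - <<'E'
from h import *
s=state();print(s)
for n in("scene","side","wrist"):
    grab(n,n+'0')
    for t in("lid","lid_handle","pot","pot_mouth","stand"):
        if n=="wrist":continue
        for r in nets.landmark_of(n,t)[:3]:print(n,t,np.round(r["at"],3),round(r["score"],2))
E
```

```text
pics
{'time': 0.0, 'joint_pos': array([-1.40500693e+00,  5.33327660e-02,  1.61429776e+00,  1.67518543e-05,
        1.47601842e+00, -1.18979059e-01]), 'joint_vel': array([-0.00043493, -0.00110693,  0.00108285,  0.00038726,  0.00070566,
       -0.00138235]), 'joint_efforts': array([-9.43952473e-04, -3.93683982e+01, -3.70180714e+01, -1.64454414e-04,
        6.89217442e-03, -1.57369209e-05]), 'tool_pos': array([ 0.17549744, -0.59919926,  0.23007572]), 'tool_rot': array([ 0.56536952,  0.42449483,  0.5664133 , -0.42348249]), 'contact_force': array([-0.60998327,  0.10496   , -0.13960613]), 'ft_torque': array([ 0.00787978, -0.00324347,  0.04188644]), 'gripper_width': 1.0002040081018841}
scene lid [ 0.384 -0.176  0.013] 0.9
scene lid [ 0.562 -0.168  0.062] 0.61
scene lid_handle [ 0.386 -0.168  0.043] 0.71
scene lid_handle [ 0.546 -0.168  0.092] 0.63
scene lid_handle [0.618 0.146 0.109] 0.45
scene pot [ 0.617  0.142 -0.   ] 0.94
scene pot_mouth [0.622 0.142 0.11 ] 0.68
scene pot_mouth [ 0.344  0.405 -0.003] 0.2
scene stand [ 0.566 -0.169 -0.001] 0.77
scene stand [ 0.78  -0.3    0.002] 0.69
side lid [ 0.39  -0.169  0.008] 0.67
side lid [ 0.563 -0.166  0.065] 0.66
side lid_handle [ 0.382 -0.163  0.044] 0.82
side lid_handle [ 0.54  -0.161  0.092] 0.78
side pot [0.616 0.143 0.004] 0.57
side pot_mouth [0.622 0.143 0.109] 0.87
side pot_mouth [ 0.625 -0.006  0.001] 0.46
side stand [ 0.779 -0.302  0.004] 0.87
side stand [ 0.565 -0.167  0.001] 0.78
```

View pics/scene0.png

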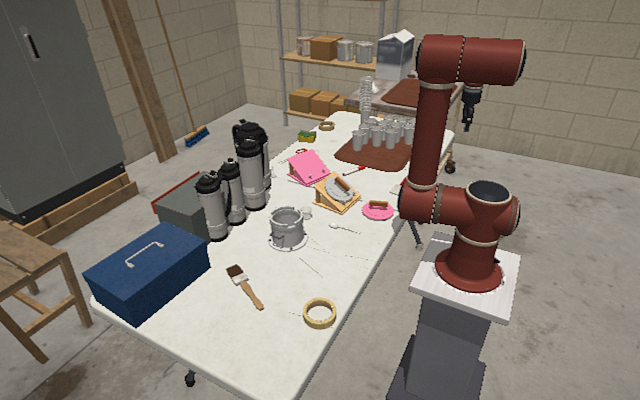

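View pics/side0.png

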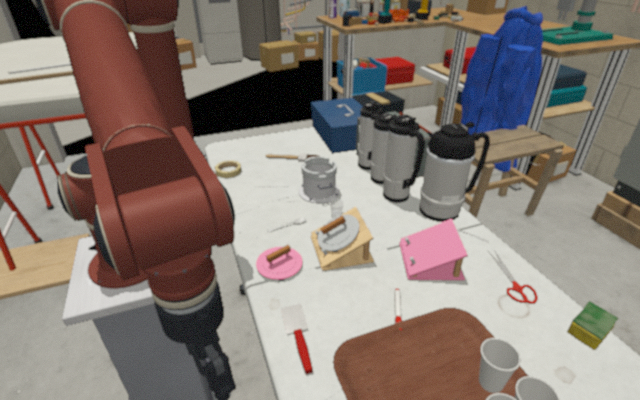

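The scene view shows the steel lid on the wooden stand at about (340,190), with a pink lid at (378,210) and a pink stand at (310,165) as decoys. The pot is at (287,228). In the side view the real lid is at (338,235) and the pot at (320,178). I'll move the wrist camera above the lid next.

```bash
python3 - <<'E'
from h import *
c=cam("wrist");s=state();K,R,t=c
print(K,'campos',-R.T@t,'axis',R[2],'right',R[0],'tcp',s["tool_pos"])
from scipy.spatial.transform import Rotation as Ro
q=s["tool_rot"];print(Ro.from_quat(q[[1,2,3,0]]).as_matrix())
for n in("scene","side"):
    z=np.load('pics/%s0.npz'%n);d=z['d'];w=world(d,(z['K'],z['R'],z['t']))
    im=z['im']
    a=(170,220,300,380) if n=="scene" else (205,275,300,380)
    cv2.imwrite('pics/z%s.png'%n,cv2.resize(im[a[0]:a[1],a[2]:a[3],::-1],None,fx=7,fy=7,interpolation=cv2.INTER_CUBIC))
for n in("spoon","empty_cup","tape","brush","scraper","marker"):
    for r in nets.recognise("scene",n)[:2]:print(n,np.round(r["at"],3),round(r["score"],2))
E
```

```text
[[339.75758142   0.         321.83610087]
 [  0.         339.75758142 198.39198059]
 [  0.           0.           1.        ]] campos [ 0.25446264 -0.57761893  0.37460226] axis [-0.30256258 -0.09057345 -0.94881628] right [ 0.28125306 -0.95963172  0.00191871] tcp [ 0.17558949 -0.5998086   0.23132538]
[[-4.16049250e-05  9.59716600e-01  2.80969831e-01]
 [-3.98298038e-05  2.80969830e-01 -9.59716600e-01]
 [-9.99999998e-01 -5.11199105e-05  2.65355952e-05]]
spoon [ 0.486 -0.008  0.005] 0.49
empty_cup [0.344 0.41  0.026] 0.65
empty_cup [ 0.619 -0.004  0.03 ] 0.62
tape [0.343 0.411 0.027] 0.74
tape [0.632 0.408 0.013] 0.55
brush [0.63  0.41  0.012] 0.68
scraper [ 0.374 -0.367  0.01 ] 0.44
marker [ 0.555 -0.159  0.073] 0.41
```

View pics/zside.png

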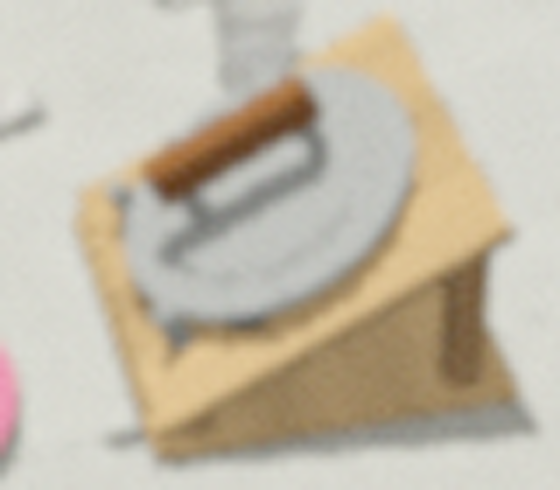

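View pics/wrist0.png

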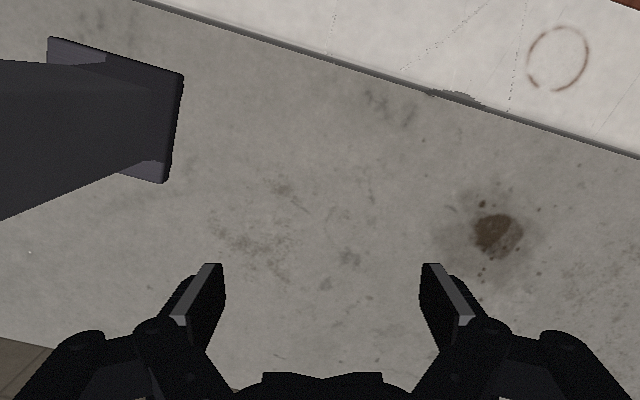

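{"method": "play_rows", "body": {"motion": [[-1, [0.03, 0.035, 0.02], -0.07], [-1, [0.06, 0.075, 0.04], -0.14], [-1, [0.09, 0.115, 0.05], -0.2], [-1, [0.12, 0.155, 0.06], -0.26], [-1, [0.15, 0.19, 0.06], -0.285]]}}

```text
time: 1.45
tool_pos: [0.3253, -0.4104, 0.2934]
tool_rot: [-0.501, -0.5, -0.498, 0.501]
contact_force: [1.0, 0.1, 0.8]
gripper_width: 1.001
```

{"method": "play_rows", "body": {"motion": [[-1, [0.03, 0.04, 0], 0], [-1, [0.06, 0.08, 0], 0], [-1, [0.09, 0.12, 0], 0], [-1, [0.12, 0.16, 0], 0], [-1, [0.15, 0.2, 0], 0]]}}

```text
time: 1.95
tool_pos: [0.4752, -0.2095, 0.2916]
tool_rot: [0.5, 0.5, 0.5, -0.5]
contact_force: [0.6, -0.8, -0.5]
gripper_width: 0.998
```

{"method": "play_rows", "body": {"motion": [[-1, [0.02, 0.04, 0], 0], [-1, [0.02, 0.04, 0], 0], [-1, [0.02, 0.04, 0], 0]]}}

```text
time: 2.25
tool_pos: [0.4945, -0.1707, 0.2913]
tool_rot: [0.501, 0.499, 0.5, -0.5]
contact_force: [-1.0, -0.8, -0.2]
gripper_width: 1.004
```

```bash
python3 - <<'E'
from h import *
s=state();print(s["time"],s["tool_pos"],s["joint_pos"],s["contact_force"])
grab("wrist","wrist1")
for t in("lid","lid_handle","stand"):
        for r in nets.landmark_of("wrist",t)[:3]:print(t,np.round(r["at"],3),round(r["score"],2))
E
```

```text
2.25 [ 0.49451663 -0.17067887  0.29126053] [-4.74338470e-01 -2.21937828e-01  1.77223951e+00 -5.88976067e-04
  1.59127905e+00  1.09435743e+00] [-0.95316879 -0.84485578 -0.23781999]
lid [ 0.56  -0.167  0.064] 0.67
lid [ 0.384 -0.166  0.012] 0.55
lid [ 0.456 -0.008 -0.005] 0.47
lid_handle [ 0.389 -0.169  0.043] 0.65
lid_handle [ 0.548 -0.162  0.096] 0.61
stand [ 0.455 -0.006 -0.004] 0.71
```

View pics/wrist1.png

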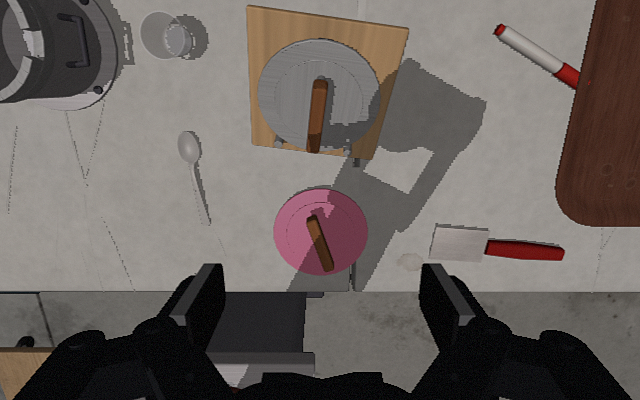

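The wrist view shows the steel lid centred near (318,95), with its handle running from (320,82) to (315,150). The pink lid is at (320,232), clear of it. I'll fit the lid and handle from the depth.

```bash
cat > fit.py <<'E'
from h import *
z=np.load('pics/wrist1.npz');d=z['d'];im=z['im'].astype(int);w=world(d,(z['K'],z['R'],z['t']))
v,u=np.mgrid[0:400,0:640]
br=(im[...,0]-im[...,2]>40)&(im[...,0]<190)&(v>70)&(v<158)&(u>290)&(u<340)&(d>0)&(w[...,2]>0.06)
P=w[br];print('bar',len(P),P.min(0),P.max(0))
# disc: grey on z high
g=(abs(im[...,0]-im[...,2])<18)&(v>35)&(v<160)&(u>250)&(u<385)&(d>0)&(w[...,2]>0.03)
Q=w[g]
rng=np.random.default_rng(0);best=None
for i in range(300):
    a=Q[rng.choice(len(Q),3,False)];n=np.cross(a[1]-a[0],a[2]-a[0])
    if np.linalg.norm(n)<1e-6: continue
    n/=np.linalg.norm(n);n*=np.sign(n[2]);k=abs((Q-a[0])@n)<.002
    if best is None or k.sum()>best.sum():best=k
D=Q[best];c=D.mean(0);n=np.linalg.svd(D-c,full_matrices=False)[2][2];n*=np.sign(n[2])
print('disc',len(D),'n',n,'tilt',np.degrees(np.arccos(n[2])),'yaw upslope',np.degrees(np.arctan2(-n[1],-n[0])))
x=np.cross(np.cross(n,[0,0,1]),n);x=-n[:3]*n[2]+[0,0,1];x/=np.linalg.norm(x);y=np.cross(n,x)
a=(D-c)@x;b=(D-c)@y
# circle fit on extent via minEnclosingCircle
(cc,r)=cv2.minEnclosingCircle(np.stack([a,b],1).astype(np.float32));O=c+cc[0]*x+cc[1]*y
print('disc top centre',O,'r',r,'origin',O-.005*n,'handle',O+.029*n)
h=(P-O)@n; k=h>.03
top=P[k];tc=top.mean(0);ax=np.linalg.svd(top-tc,full_matrices=False)[2][0];ax*=np.sign(ax[0])
print('bar h',np.percentile(h,[1,50,99]),'axis',ax,'yaw',np.degrees(np.arctan2(ax[1],ax[0])),'ang to upslope',np.degrees(np.arctan2(ax@y,ax@x)))
print('bar along x',np.percentile((P-O)@x,[1,99]),'y',np.percentile((top-O)@y,[2,50,98]))
E
python3 fit.py
```

```text
bar 824 [ 0.51144833 -0.17562271  0.08556143] [ 0.58138615 -0.15570184  0.11983489]
disc 9280 n [-0.46375681  0.06038701  0.88390216] tilt 27.883277692278927 yaw upslope -7.418894068345968
disc top centre [ 0.55711034 -0.1672771   0.06754464] r 0.06693073362112045 origin [ 0.55942913 -0.16757903  0.06312513] handle [ 0.5436614  -0.16552588  0.0931778 ]
bar h [0.02333725 0.03788447 0.03975061] axis [ 0.88487784 -0.12458065  0.44885507] yaw -8.01391666802862 ang to upslope -0.5318319222106729
bar along x [-0.03058119  0.03991314] y [-0.00646978 -0.00022053  0.00566382]
```

The bar's height, tilt (27.9°) and length match the given sizes. The handle is at about (0.547,-0.166,0.095) with a yaw of -7.5°.

{"method": "play_rows", "body": {"motion": [[-1, [0.03, 0.003, -0.03], -0.07], [-1, [0.052, 0.005, -0.07], -0.13], [-1, [0.052, 0.005, -0.11], -0.13], [-1, [0.052, 0.005, -0.15], -0.13], [-1, [0.052, 0.005, -0.15], -0.13]]}}

```text
time: 2.95
tool_pos: [0.5416, -0.1656, 0.134]
tool_rot: [-0.462, -0.53, -0.47, 0.534]
contact_force: [-0.5, 1.0, -1.4]
gripper_width: 1.004
```

```bash
python3 - <<'E'
from h import *
s=state();print(s["time"],s["tool_pos"],s["contact_force"])
grab("wrist","wrist2")
E
```

```text
2.95 [ 0.5415819  -0.16564166  0.13402821] [-0.50607377  0.99940588 -1.35312125]
```

View pics/wrist2.png

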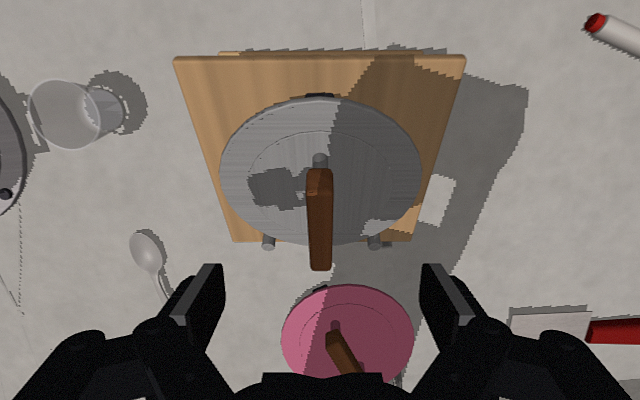

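{"method": "play_rows", "body": {"motion": [[-1, [0, 0, 0], 0]]}}

```text
time: 3.1
tool_pos: [0.5471, -0.1676, 0.1435]
tool_rot: [0.467, 0.532, 0.465, -0.531]
contact_force: [0.9, -0.5, 1.4]
gripper_width: 1.004
```

```bash
python3 - <<'E'
from h import *
from scipy.spatial.transform import Rotation as Ro
s=state();q=s["tool_rot"];print(s["tool_pos"],Ro.from_quat(q[[1,2,3,0]]).as_matrix().round(3))
z=np.load('pics/wrist2.npz');d=z['d'];im=z['im'].astype(int);w=world(d,(z['K'],z['R'],z['t']))
v,u=np.mgrid[0:400,0:640]
br=(im[...,0]-im[...,2]>40)&(v>160)&(v<272)&(u>302)&(u<336)&(d>0)&(w[...,2]>0.06)
P=w[br];tc=P.mean(0);ax=np.linalg.svd(P-tc,full_matrices=False)[2][0];print(len(P),tc,ax,np.degrees(np.arctan2(ax[1],ax[0])));t=(P-tc)@ax
for lo,hi in((0,1),(99,100)):
    k=(t>=np.percentile(t,lo))&(t<=np.percentile(t,hi));print(P[k].mean(0))
print(P.min(0),P.max(0),np.percentile(P[:,2],99))
E
```

```text
[ 0.54709414 -0.16761026  0.14346354] [[ 0.003  0.991 -0.131]
 [-0.001 -0.131 -0.991]
 [-1.     0.003  0.001]]
1592 [ 0.55618708 -0.16751011  0.10762974] [-0.92281509  0.08010384 -0.37682314] 175.03894498233967
[ 0.58111139 -0.16820809  0.10780882]
[ 0.51294319 -0.16249677  0.08682102]
[ 0.51174194 -0.17621561  0.08611705] [ 0.58248062 -0.15625799  0.11998421] 0.11919752765301374
```

{"method": "play_rows", "body": {"motion": [[-1, [0, 0.001, -0.03], 0], [-1, [0, 0.001, -0.05], 0], [-1, [0, 0.001, -0.065], 0], [-1, [0, 0.001, -0.065], 0]]}}

```text
time: 3.5
tool_pos: [0.5461, -0.1655, 0.0762]
tool_rot: [-0.466, -0.531, -0.466, 0.532]
contact_force: [-0.6, -0.3, -0.2]
gripper_width: 0.995
```

{"method": "play_rows", "body": {"motion": [[1, [0, 0, 0], 0], [1, [0, 0, 0], 0], [1, [0, 0, 0], 0], [1, [0, 0, 0], 0], [1, [0, 0, 0], 0]]}}

```text
time: 4.0
tool_pos: [0.5466, -0.1654, 0.0769]
tool_rot: [0.467, 0.532, 0.466, -0.531]
contact_force: [-4.7, 1.7, 6.9]
gripper_width: 0.149
```

{"method": "play_rows", "body": {"motion": [[1, [0, 0, 0], 0], [1, [0, 0, 0], 0], [1, [0, 0, 0], 0]]}}

```text
time: 4.3
tool_pos: [0.5468, -0.1655, 0.077]
tool_rot: [0.467, 0.532, 0.466, -0.531]
contact_force: [-0.6, 0.6, 6.0]
gripper_width: 0.151
```

{"method": "play_rows", "body": {"motion": [[1, [0, 0, 0.015], 0], [1, [0, 0, 0.035], 0], [1, [0, 0, 0.06], 0], [1, [0, 0, 0.09], 0], [1, [0, 0, 0.12], 0]]}}

```text
time: 4.8
tool_pos: [0.5453, -0.165, 0.1966]
tool_rot: [-0.466, -0.531, -0.467, 0.532]
contact_force: [1.1, 0.0, -2.6]
gripper_width: 0.156
```

{"method": "play_rows", "body": {"motion": [[1, [0, 0, 0.02], 0], [1, [0, 0, 0.02], 0], [1, [0, 0, 0.02], 0]]}}

```text
time: 5.1
tool_pos: [0.5459, -0.1652, 0.2156]
tool_rot: [-0.466, -0.531, -0.467, 0.532]
contact_force: [-0.0, 0.6, -2.7]
gripper_width: 0.154
```

```bash
python3 - <<'E'
from h import *
s=state();print(s["time"],s["tool_pos"],s["contact_force"],s["gripper_width"])
grab("wrist","wrist3")
grab("side","side3")
E
```

```text
5.1 [ 0.54585685 -0.16521449  0.21561618] [-0.01239088  0.59104193 -2.6938509 ] 0.1540991246178508
```

View pics/wrist3.png

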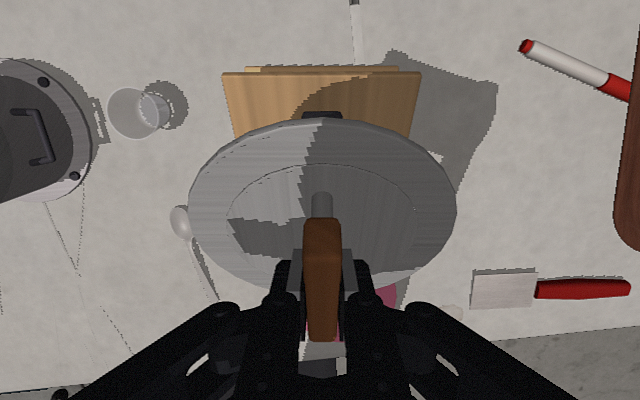

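View pics/side3.png

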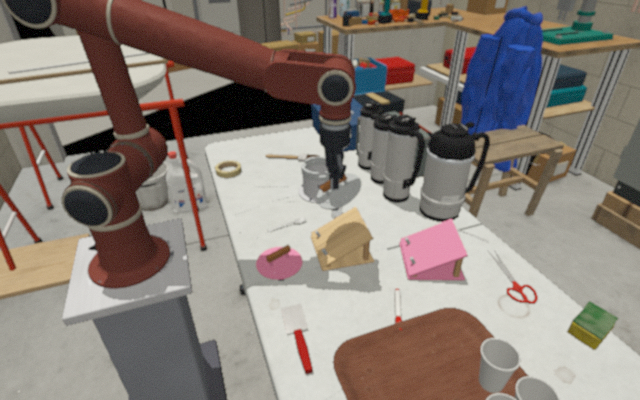

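{"method": "play_rows", "body": {"motion": [[1, [-0.015, 0.02, 0], 0], [1, [-0.03, 0.06, 0], 0], [1, [-0.045, 0.105, 0], 0], [1, [-0.06, 0.15, 0], 0], [1, [-0.075, 0.195, 0], 0]]}}

```text
time: 5.7
tool_pos: [0.4694, 0.0311, 0.214]
tool_rot: [-0.465, -0.531, -0.467, 0.532]
contact_force: [0.5, 0.7, -1.8]
gripper_width: 0.154
```

{"method": "play_rows", "body": {"motion": [[1, [-0.015, 0.04, 0], 0], [1, [-0.023, 0.075, -0.02], 0], [1, [-0.03, 0.1, -0.05], 0], [1, [-0.03, 0.11, -0.09], 0], [1, [-0.03, 0.11, -0.12], 0]]}}

```text
time: 6.2
tool_pos: [0.4386, 0.1408, 0.0922]
tool_rot: [-0.466, -0.529, -0.468, 0.532]
contact_force: [-0.8, 0.0, -2.4]
gripper_width: 0.151
```

```bash
python3 - <<'E'
from h import *
s=state();print(s["time"],s["tool_pos"],s["contact_force"],s["gripper_width"])
grab("wrist","wrist4")
E
```

```text
6.2 [0.43855122 0.14082698 0.09224041] [-0.80767453  0.04705576 -2.392188  ] 0.15066916003631015
```

View pics/wrist4.png

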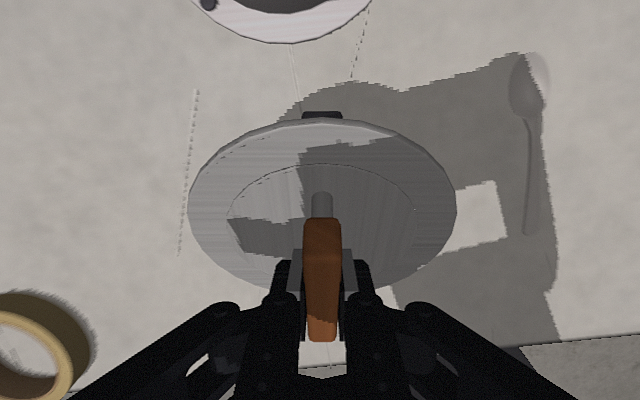

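```bash
python3 - <<'E'
from h import *
z=np.load('pics/wrist4.npz');w=world(z['d'],(z['K'],z['R'],z['t']))
for p in((335,610),(342,560),(350,522),(365,300),(340,60),(120,320)):print(p,w[p].round(3))
# lid tilt
d=z['d'];M=np.zeros(d.shape,bool);M[130:190,230:410]=1;M[:,295:345]=0
P=w[M&(d>0)];c=P.mean(0);n=np.linalg.svd(P-c,full_matrices=False)[2][2];print(n,np.degrees(np.arccos(abs(n[2]))))
E
```

```text
(335, 610) [ 0.29  -0.087  0.001]
(342, 560) [ 0.284 -0.048 -0.003]
(350, 522) [-0.464 -0.468 -0.74 ]
(365, 300) [ 0.291  0.178 -0.001]
(340, 60) [0.36  0.355 0.02 ]
(120, 320) [0.509 0.132 0.111]
[-0.98274598  0.12792341  0.13358873] 82.32297913966764
```

{"method": "play_rows", "body": {"motion": [[1, [0, 0, -0.02], 0], [1, [0, 0, -0.04], 0], [1, [0, 0, -0.046], 0], [1, [0, 0, -0.049], 0], [1, [0, 0, -0.052], 0]]}}

```text
time: 6.75
tool_pos: [0.4419, 0.1396, 0.0449]
tool_rot: [0.467, 0.532, 0.466, -0.531]
contact_force: [0.4, -0.2, -1.5]
gripper_width: 0.154
```

{"method": "play_rows", "body": {"motion": [[1, [0, 0, -0.002], 0], [1, [0, 0, -0.003], 0], [1, [0, 0, -0.004], 0]]}}

```text
time: 7.05
tool_pos: [0.443, 0.1397, 0.0428]
tool_rot: [0.467, 0.532, 0.466, -0.531]
contact_force: [-1.3, -2.1, 10.1]
gripper_width: 0.15
```

{"method": "play_rows", "body": {"motion": [[1, [0, 0, -0.002], 0], [1, [0, 0, -0.004], 0], [1, [0, 0, -0.006], 0]]}}

```text
time: 7.35
tool_pos: [0.4469, 0.1395, 0.0395]
tool_rot: [0.47, 0.534, 0.464, -0.528]
contact_force: [4.7, -3.2, 14.6]
gripper_width: 0.153
```

{"method": "play_rows", "body": {"motion": [[1, [0, 0, -0.002], 0], [1, [0, 0, -0.004], 0]]}}

```text
time: 7.55
tool_pos: [0.4492, 0.1393, 0.0371]
tool_rot: [0.471, 0.535, 0.462, -0.527]
contact_force: [5.7, -5.9, 17.3]
gripper_width: 0.154
```

{"method": "play_rows", "body": {"motion": [[0.7, [0, 0, 0], 0]]}}

```text
time: 7.65
tool_pos: [0.4492, 0.1395, 0.037]
tool_rot: [0.471, 0.536, 0.463, -0.527]
contact_force: [6.0, -4.2, 14.6]
gripper_width: 0.155
```

{"method": "play_rows", "body": {"motion": [[0.67, [0, 0, 0], 0]]}}

```text
time: 7.75
tool_pos: [0.4455, 0.1399, 0.0342]
tool_rot: [0.468, 0.534, 0.465, -0.529]
contact_force: [-0.8, 0.7, 1.2]
gripper_width: 0.165
```

```bash
python3 - <<'E'
from h import *
s=state();print(s["time"],s["tool_pos"],s["contact_force"],s["gripper_width"])
grab("wrist","wrist5")
E
```

```text
7.75 [0.44547058 0.13993827 0.03417208] [-0.80842708  0.65427527  1.20933692] 0.16513963999073986
```

View pics/wrist5.png

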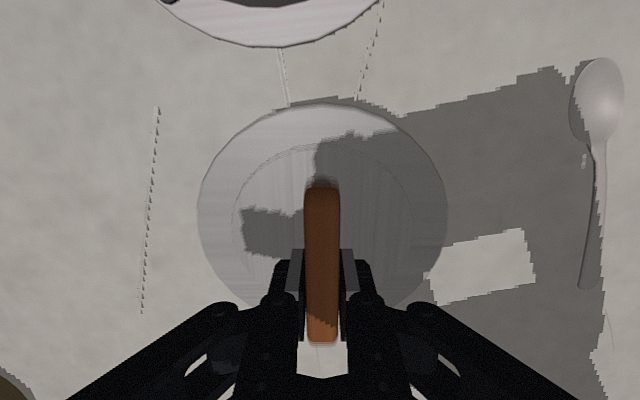

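{"method": "play_rows", "body": {"motion": [[0.5, [0, 0, 0], 0], [0, [0, 0, 0], 0], [-1, [0, 0, 0], 0], [-1, [0, 0, 0], 0], [-1, [0, 0, 0.04], 0]]}}

```text
time: 8.3
tool_pos: [0.4361, 0.1389, 0.0647]
tool_rot: [-0.464, -0.528, -0.469, 0.535]
contact_force: [0.5, 1.0, -0.8]
gripper_width: 0.915
```

{"method": "play_rows", "body": {"motion": [[-1, [0, 0, 0.05], 0], [-1, [0, 0, 0.1], 0], [-1, [0, 0, 0.15], 0], [-1, [0, 0, 0.19], 0], [-1, [0, 0, 0.19], 0]]}}

```text
time: 8.8
tool_pos: [0.4444, 0.1402, 0.2681]
tool_rot: [0.469, 0.535, 0.464, -0.528]
contact_force: [1.0, -0.5, 0.1]
gripper_width: 1.003
```

```bash
python3 - <<'E'
from h import *
s=state();print(s["time"],s["tool_pos"],s["contact_force"],s["gripper_width"])
grab("wrist","wrist6")
for t in("pot_mouth","pot","lid","lid_handle"):
        for r in nets.landmark_of("wrist",t)[:3]:print(t,np.round(r["at"],4),round(r["score"],2))
E
```

```text
8.8 [0.44441169 0.14019426 0.2680826 ] [ 0.95506106 -0.53014185  0.05348564] 1.0026841665670807
pot [0.4583 0.1374 0.0128] 0.55
lid [0.4575 0.1407 0.0122] 0.94
lid [ 0.3822 -0.163   0.0098] 0.86
lid [ 0.614   0.4161 -0.004 ] 0.61
lid_handle [ 0.3869 -0.1705  0.0443] 0.96
lid_handle [0.4595 0.1387 0.0483] 0.59
```

View pics/wrist6.png

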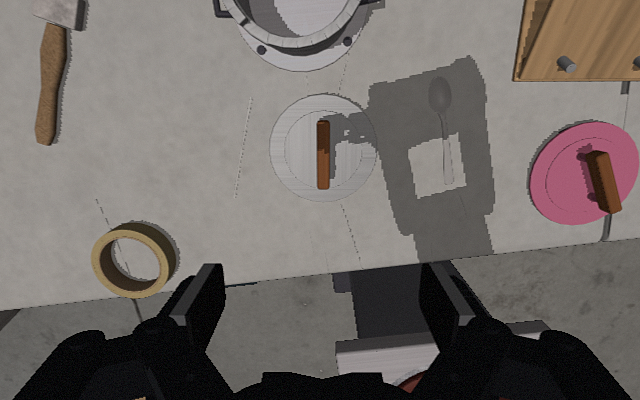

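The lid now lies flat on the table at about (322,147) and has been released. Next I'll look at the pot rim from above.

{"method": "play_rows", "body": {"motion": [[-1, [0.05, 0, 0.01], 0], [-1, [0.09, 0, 0.02], 0], [-1, [0.12, 0, 0.02], 0], [-1, [0.12, 0, 0.02], 0], [-1, [0.12, 0, 0.02], 0]]}}

```text
time: 9.55
tool_pos: [0.5606, 0.1395, 0.2776]
tool_rot: [-0.465, -0.53, -0.467, 0.533]
contact_force: [0.6, 0.2, -0.1]
gripper_width: 1.002
```

```bash
python3 - <<'E'
from h import *
s=state();print(s["time"],s["tool_pos"],s["contact_force"],s["gripper_width"])
im,d,c=grab("wrist","wrist7")
for t in("pot_mouth","pot","lid","lid_handle"):
        for r in nets.landmark_of("wrist",t)[:2]:print(t,np.round(r["at"],4),round(r["score"],2))
w=world(d,c);v,u=np.mgrid[0:400,0:640]
r=np.hypot(w[...,0]-.618,w[...,1]-.142)
k=(r<.075)&(w[...,2]>.108)&(w[...,2]<.118)&(d>0);P=w[k];print(len(P),np.percentile(P[:,2],[5,50,95]))
np.save('pics/ring.npy',P)
B=np.zeros((600,600,3),np.uint8)
kk=(r<.1)&(w[...,2]>.02)&(d>0)
q=w[kk];X=((q[:,0]-.618)*3000+300).astype(int);Y=((q[:,1]-.142)*3000+300).astype(int)
cl=im[kk][:,::-1]
for x,y,cc,z in zip(X,Y,cl,q[:,2]):
    if 0<x<598 and 0<y<598:B[600-x:600-x+3,600-y:600-y+3]=cc if z<.107 else (0,int(min(255,(z-.1)*15000)),255)
cv2.imwrite('pics/top7.png',B)
E
```

```text
9.55 [0.56056155 0.13949238 0.27761302] [ 0.63333512  0.24858172 -0.06124017] 1.002030951499312
pot_mouth [0.6211 0.1433 0.1107] 0.6
pot [ 0.6203  0.1405 -0.0018] 0.84
pot [ 0.5598 -0.1683 -0.0047] 0.46
lid [0.4546 0.1367 0.0108] 0.87
lid [ 0.3838 -0.1648  0.0122] 0.57
lid_handle [0.4606 0.1393 0.0465] 0.63
lid_handle [ 0.3876 -0.1712  0.0448] 0.62
3094 [0.10926749 0.110604   0.11186539]
```

View pics/wrist7.png

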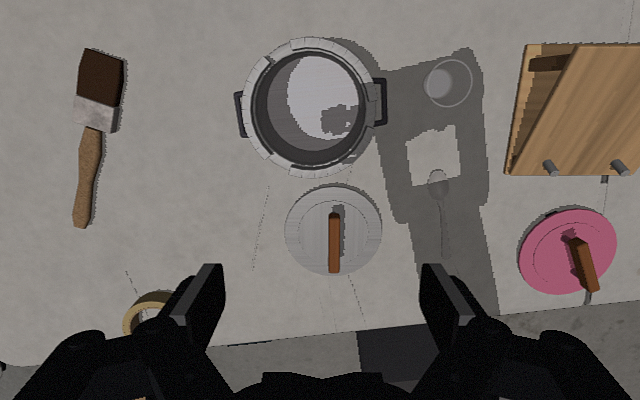

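View pics/top7.png

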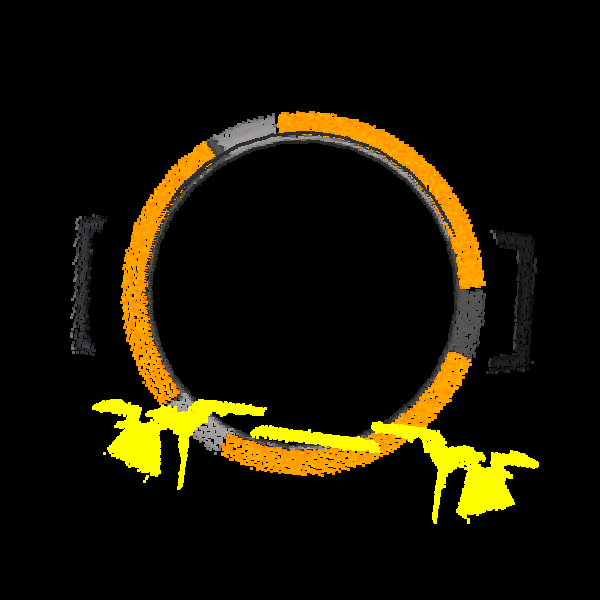

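The rim shows three clear notches, and the lid lies flat at about (334,230). I'll fit both precisely.

```bash
cat > fit2.py <<'E'
from h import *
from scipy.optimize import least_squares
P=np.load('pics/ring.npy');P=P[(P[:,2]<.1135)&(P[:,2]>.1085)]
f=lambda p:(lambda r:np.maximum(r-.061,0)+np.maximum(.052-r,0))(np.hypot(P[:,0]-p[0],P[:,1]-p[1]))
s=least_squares(f,[.618,.142],loss='soft_l1',f_scale=.0005,x_scale=.001,diff_step=1e-4);p=s.x
r=np.hypot(*(P[:,:2]-p).T);print('ring c',p,'r',np.percentile(r,[1,50,99]))
k=(r>.053)&(r<.06);A=np.degrees(np.arctan2(P[k,1]-p[1],P[k,0]-p[0]))
h=np.histogram(A,360,(-180,180))[0]
# gap score: 24mm at r 56.5 -> 24.5 deg
best=min(((sum(h[int(round(o+t-11.5+180))%360:][:0]) if 0 else sum(h[int(np.floor(o+t+j+180))%360] for t in(0,120,240) for j in range(-11,12))),o) for o in np.arange(0,120,.5))
sc=[(sum(h[int(np.floor(o+t+j+180))%360] for t in(0,120,240) for j in range(-12,13)),o) for o in np.arange(0,120,.5)]
m=min(sc)[0];print('notch',m,[o for a,o in sc if a<=m+3])
for o in sorted(A):pass
Z=np.where(h==0)[0]-180;print('empty',Z)
for fn,win in(('wrist6',(85,205,260,385)),('wrist7',(180,280,275,390))):
    z=np.load(f'pics/{fn}.npz');d=z['d'];im=z['im'].astype(int);w=world(d,(z['K'],z['R'],z['t']))
    v,u=np.mgrid[0:400,0:640];W=(v>win[0])&(v<win[1])&(u>win[2])&(u<win[3])&(d>0)
    br=W&(im[...,0]-im[...,2]>30)&(w[...,2]>.046)&(w[...,2]<.06);B=w[br]
    rc=cv2.minAreaRect((B[:,:2]*1000).astype(np.float32));bx=cv2.boxPoints(rc)
    e=[bx[1]-bx[0],bx[2]-bx[1]];e=max(e,key=np.linalg.norm);e*=np.sign(e[0]);
    pc=np.linalg.svd(B[:,:2]-B[:,:2].mean(0),full_matrices=False)[2][0];pc*=np.sign(pc[0])
    print(fn,'bar',len(B),'z',np.median(B[:,2]),'c',np.array(rc[0])/1000,rc[1],'yaw',np.degrees(np.arctan2(e[1],e[0])),np.degrees(np.arctan2(pc[1],pc[0])))
    D=w[W&(w[...,2]>.0105)&(w[...,2]<.018)&(abs(im[...,0]-im[...,2])<20)]
    (c,r)=cv2.minEnclosingCircle(D[:,:2].astype(np.float32));n=np.linalg.svd(D-D.mean(0),full_matrices=False)[2][2]
    print('disc',c,r,'z',np.median(D[:,2]),'n',n*np.sign(n[2]))
E
python3 fit2.py
```

```text
ring c [0.62064546 0.14179867] r [0.05240803 0.05652034 0.0605394 ]
notch 41 [np.float64(20.0), np.float64(20.5)]
empty [-111 -110 -109 -108 -107 -106 -105 -104 -103 -102 -101 -100  -99  -98
  -97  -96  -95  -94  -93  -92  -91  -90  -89    9   10   11   12   13
   14   15   16   17   18   19   20   21   22   23   24   25   26   27
   28   29   30  129  130  131  132  133  134  135  136  137  138  139
  140  141  142  143  144  145  146  147  148  149  150  151]
wrist6 bar 776 z 0.053477202736772596 c [0.45780173 0.13708566] (12.511893272399902, 72.8576431274414) yaw -7.9005103 -7.659581817599663
disc (0.4575313925743103, 0.13741768896579742) 0.06404208391904831 z 0.015364260817583252 n [0.00111678 0.00136037 0.99999845]
wrist7 bar 589 z 0.05345613885634156 c [0.45816669 0.1366768 ] (12.269956588745117, 72.17262268066406) yaw -6.9989448 -7.352920290815855
disc (0.4576045572757721, 0.13686925172805786) 0.06424462795257568 z 0.015375576977003771 n [0.00274283 0.00170863 0.99999478]
```

Ring centre is (0.6206,0.1418) and the notches are at 20.3° (mod 120°). The lid centre is (0.458,0.137), yaw -7.5°, level. I'll regrasp it now.

{"method": "play_rows", "body": {"motion": [[-1, [-0.04, -0.002, 0], 0], [-1, [-0.08, -0.004, -0.02], 0], [-1, [-0.105, -0.004, -0.06], 0], [-1, [-0.105, -0.004, -0.11], 0], [-1, [-0.105, -0.004, -0.16], 0]]}}

```text
time: 10.3
tool_pos: [0.4559, 0.136, 0.1201]
tool_rot: [0.467, 0.533, 0.466, -0.53]
contact_force: [0.8, 0.0, -0.8]
gripper_width: 1.0
```

{"method": "play_rows", "body": {"motion": [[-1, [0, 0, -0.035], 0], [-1, [0, 0, -0.06], 0], [-1, [0, 0, -0.08], 0], [-1, [0, 0, -0.094], 0], [-1, [0, 0, -0.094], 0]]}}

```text
time: 10.8
tool_pos: [0.4544, 0.1355, 0.0245]
tool_rot: [-0.466, -0.53, -0.467, 0.533]
contact_force: [0.5, 0.1, 1.0]
gripper_width: 1.003
```

```bash
python3 - <<'E'
from h import *
s=state();print(s["time"],s["tool_pos"],s["contact_force"],s["gripper_width"])
grab("wrist","wrist8")
E
```

```text
10.8 [0.45444273 0.13549437 0.0244838 ] [0.48495489 0.07057202 1.02542197] 1.0025884398145861
```

View pics/wrist8.png

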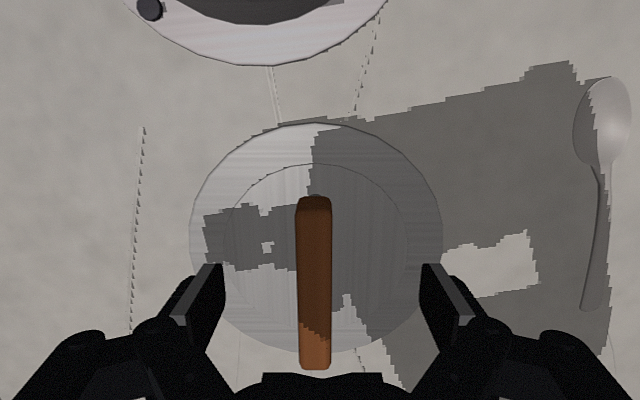

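{"method": "play_rows", "body": {"motion": [[-0.5, [0.002, 0.002, 0], 0], [1, [0.002, 0.002, 0], 0], [1, [0.002, 0.002, 0], 0], [1, [0.002, 0.002, 0], 0], [1, [0.002, 0.002, 0], 0]]}}

```text
time: 11.35
tool_pos: [0.4586, 0.1377, 0.0268]
tool_rot: [0.467, 0.532, 0.466, -0.531]
contact_force: [-4.9, -1.2, 11.3]
gripper_width: 0.15
```

{"method": "play_rows", "body": {"motion": [[1, [0, 0, 0], 0], [1, [0, 0, 0], 0], [1, [0, 0, 0], 0]]}}

```text
time: 11.65
tool_pos: [0.4587, 0.1377, 0.0268]
tool_rot: [0.467, 0.532, 0.466, -0.531]
contact_force: [0.4, -0.5, 3.7]
gripper_width: 0.15
```

{"method": "play_rows", "body": {"motion": [[1, [0, 0, 0.02], 0], [1, [0, 0, 0.06], 0], [1, [0, 0, 0.1], 0], [1, [0, 0, 0.14], 0], [1, [0, 0, 0.16], 0]]}}

```text
time: 12.15
tool_pos: [0.4593, 0.1378, 0.1894]
tool_rot: [0.467, 0.533, 0.466, -0.53]
contact_force: [0.4, -0.9, -2.2]
gripper_width: 0.147
```

{"method": "play_rows", "body": {"motion": [[1, [0.02, 0, 0], 0.1], [1, [0.06, 0, 0], 0.2], [1, [0.1, 0, 0], 0.3], [1, [0.13, 0, 0], 0.4], [1, [0.13, 0, 0], 0.485]]}}

```text
time: 12.65
tool_pos: [0.5903, 0.1371, 0.1842]
tool_rot: [0.58, 0.403, 0.581, -0.404]
contact_force: [0.3, -0.1, -3.1]
gripper_width: 0.156
```

{"method": "play_rows", "body": {"motion": [[1, [0, 0, 0], 0], [1, [0, 0, 0], 0], [1, [0, 0, 0], 0]]}}

```text
time: 12.95
tool_pos: [0.5875, 0.1377, 0.1857]
tool_rot: [0.58, 0.404, 0.58, -0.404]
contact_force: [-0.7, 0.1, -2.3]
gripper_width: 0.152
```

```bash
python3 - <<'E'
from h import *
s=state();print(s["time"],s["tool_pos"],s["contact_force"],s["gripper_width"],s["joint_pos"])
grab("wrist","wrist9")
s=state();print(s["tool_pos"])
E
```

```text
12.95 [0.58746447 0.13770924 0.18567507] [-0.6656724   0.14984051 -2.34977083] 0.1519811622313877 [1.06951884e-01 3.44408023e-02 1.70886539e+00 4.23689416e-05
 1.39934029e+00 1.32395356e+00]
[0.58760334 0.13774235 0.18596789]
```

View pics/wrist9.png

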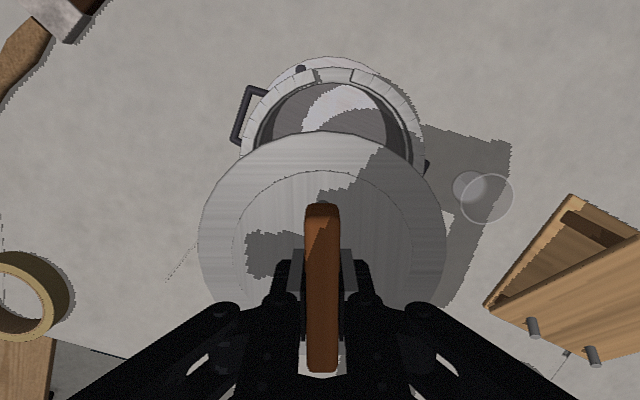

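The lid is held level over the near side of the pot, and the far notch is visible at (335,75). I'll measure the held lid's offset next.

```bash
cat > fit3.py <<'E'
import sys
from h import *
z=np.load(f'pics/{sys.argv[1]}.npz');d=z['d'];im=z['im'].astype(int);w=world(d,(z['K'],z['R'],z['t']))
zd=float(sys.argv[2])
v,u=np.mgrid[0:400,0:640];W=(v>120)&(v<320)&(u>190)&(u<455)&(d>0)
D=w[W&(abs(w[...,2]-zd)<.012)&(abs(im[...,0]-im[...,2])<20)]
rng=np.random.default_rng(0);best=None
for i in range(300):
    a=D[rng.choice(len(D),3,False)];n=np.cross(a[1]-a[0],a[2]-a[0]);l=np.linalg.norm(n)
    if l<1e-6:continue
    n=n/l*np.sign(n[2]);k=abs((D-a[0])@n)<.0015
    if best is None or k.sum()>best.sum():best=k
D=D[best];c=D.mean(0);n=np.linalg.svd(D-c,full_matrices=False)[2][2];n*=np.sign(n[2])
(cc,r)=cv2.minEnclosingCircle(D[:,:2].astype(np.float32))
print('disc',len(D),cc,r,'z',c,'n',n,'tilt',np.arccos(n[2]))
br=w[W&(im[...,0]-im[...,2]>30)&(w[...,2]>zd+.03)&(w[...,2]<zd+.05)|((v>=200)&(v<375)&(u>295)&(u<350)&(d>0)&(im[...,0]-im[...,2]>30)&(w[...,2]>zd+.03)&(w[...,2]<zd+.05))]
rc=cv2.minAreaRect((br[:,:2]*1000).astype(np.float32))
pc=np.linalg.svd(br-br.mean(0),full_matrices=False)[2][0];pc*=np.sign(pc[0]);print('bar',rc,'yaw',np.degrees(np.arctan2(pc[1],pc[0])),'axis',pc)
E
python3 fit3.py wrist9 0.176
```

```text
disc 26251 (0.587040364742279, 0.1365111768245697) 0.06355459243059158 z [0.60688808 0.14353549 0.17427954] n [0.01173827 0.00587848 0.99991382] tilt 0.013128342093507219
bar ((587.2922973632812, 136.3080291748047), (73.47637176513672, 13.739238739013672), 20.839868545532227) yaw 20.473633265236806 axis [ 0.93678615  0.34975872 -0.01002746]
```

{"method": "play_rows", "body": {"motion": [[1, [0.02, 0.003, 0], 0], [1, [0.0335, 0.0055, 0], 0], [1, [0.0335, 0.0055, -0.015], 0], [1, [0.0335, 0.0055, -0.03], 0], [1, [0.0335, 0.0055, -0.035], 0]]}}

```text
time: 13.5
tool_pos: [0.619, 0.1429, 0.1472]
tool_rot: [0.579, 0.402, 0.582, -0.405]
contact_force: [-0.5, 0.0, -3.7]
gripper_width: 0.151
```

{"method": "play_rows", "body": {"motion": [[1, [0, 0, 0], 0], [1, [0, 0, 0], 0]]}}

```text
time: 13.7
tool_pos: [0.6213, 0.1431, 0.1509]
tool_rot: [0.58, 0.404, 0.581, -0.404]
contact_force: [-0.2, -0.4, -1.7]
gripper_width: 0.149
```

```bash
python3 - <<'E'
from h import *
s=state();print(s["time"],s["tool_pos"],s["contact_force"],s["gripper_width"])
grab("wrist","wrist10")
grab("scene","scene10")
im=cv2.imread('pics/scene10.png');cv2.imwrite('pics/zs10.png',cv2.resize(im[180:260,240:340],None,fx=7,fy=7,interpolation=cv2.INTER_CUBIC))
E
python3 fit3.py wrist10 0.139
```

```text
13.7 [0.62129458 0.14314804 0.15091322] [-0.22479288 -0.42498677 -1.73192447] 0.14871871394704733
disc 26249 (0.6208926439285278, 0.14166171848773956) 0.0636000782251358 z [0.64042581 0.14789454 0.13950337] n [0.00923466 0.00340907 0.99995155] tilt 0.009843971849443361
bar ((620.8833618164062, 141.6914520263672), (73.93092346191406, 13.48218059539795), 20.260251998901367) yaw 20.51044124560618 axis [ 0.93653862  0.35035198 -0.01220296]
```

View pics/wrist10.png

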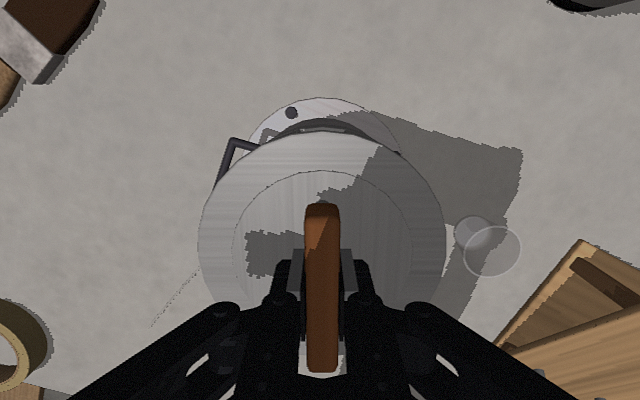

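View pics/zs10.png

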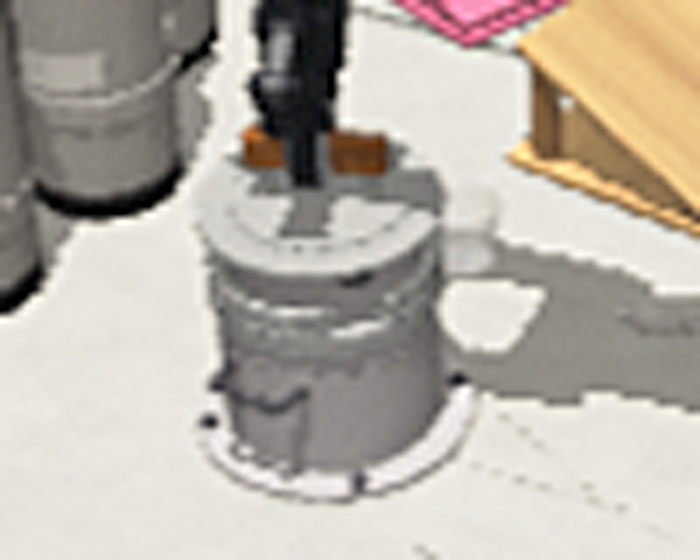

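The lid is centred on the ring at (0.6209,0.1417), level within 0.01 rad, with yaw 20.5° against the notches' 20.3°. I'll lower it slowly.

{"method": "play_rows", "body": {"motion": [[1, [0, 0, -0.006], 0], [1, [0, 0, -0.012], 0], [1, [0, 0, -0.015], 0], [1, [0, 0, -0.018], 0], [1, [0, 0, -0.018], 0]]}}

```text
time: 14.3
tool_pos: [0.6213, 0.1431, 0.1324]
tool_rot: [0.58, 0.404, 0.581, -0.404]
contact_force: [-0.0, 0.0, -1.8]
gripper_width: 0.15
```

{"method": "play_rows", "body": {"motion": [[1, [0, 0, -0.002], 0], [1, [0, 0, -0.004], 0], [1, [0, 0, -0.004], 0]]}}

```text
time: 14.6
tool_pos: [0.6217, 0.1431, 0.1289]
tool_rot: [0.58, 0.404, 0.581, -0.404]
contact_force: [-0.1, 0.3, -1.8]
gripper_width: 0.152
```

Nothing touched at 22 mm down, so the feet are in the notches. About 2.5 mm is left.

{"method": "play_rows", "body": {"motion": [[1, [0, 0, -0.001], 0], [1, [0, 0, -0.002], 0], [1, [0, 0, -0.002], 0]]}}

```text
time: 14.9
tool_pos: [0.622, 0.1432, 0.1278]
tool_rot: [0.581, 0.404, 0.58, -0.404]
contact_force: [-1.5, -0.6, 0.2]
gripper_width: 0.15
```

{"method": "play_rows", "body": {"motion": [[1, [0, 0, -0.001], 0], [1, [0, 0, -0.001], 0]]}}

```text
time: 15.1
tool_pos: [0.6222, 0.1432, 0.1278]
tool_rot: [0.581, 0.404, 0.58, -0.404]
contact_force: [-4.2, -0.6, 4.5]
gripper_width: 0.147
```

It's seated with about 6 N on the ring. I'll let go gradually.

{"method": "play_rows", "body": {"motion": [[0.7, [0, 0, 0], 0], [0.67, [0, 0, 0], 0], [0.6, [0, 0, 0], 0], [0.5, [0, 0, 0], 0], [0.3, [0, 0, 0], 0]]}}

```text
time: 15.6
tool_pos: [0.6217, 0.1431, 0.1259]
tool_rot: [0.58, 0.404, 0.58, -0.404]
contact_force: [-0.0, 0.8, 0.3]
gripper_width: 0.348
```

{"method": "play_rows", "body": {"motion": [[0, [0, 0, 0], 0], [-0.5, [0, 0, 0], 0], [-0.5, [0, 0, 0.01], 0], [-0.5, [0, 0, 0.03], 0], [-0.5, [0, 0, 0.06], 0]]}}

```text
time: 16.1
tool_pos: [0.6206, 0.143, 0.1854]
tool_rot: [0.579, 0.403, 0.581, -0.405]
contact_force: [0.3, -0.5, -0.7]
gripper_width: 0.749
```

{"method": "play_rows", "body": {"motion": [[-0.5, [-0.02, 0, 0.04], 0], [-0.5, [-0.04, 0, 0.08], 0], [-0.5, [-0.05, 0, 0.09], 0], [-0.5, [-0.05, 0, 0.09], 0], [-0.5, [-0.05, 0, 0.09], 0]]}}

```text
time: 16.6
tool_pos: [0.5716, 0.1431, 0.2752]
tool_rot: [0.58, 0.404, 0.581, -0.404]
contact_force: [-0.3, -0.2, -0.1]
gripper_width: 0.751
```

```bash
python3 - <<'E'
from h import *
s=state();print(s["time"],s["tool_pos"],s["contact_force"],s["gripper_width"])
im,d,c=grab("wrist","wrist11")
w=world(d,c);r=np.hypot(w[...,0]-.6206,w[...,1]-.1418)
D=w[(r<.07)&(abs(w[...,2]-.115)<.012)&(d>0)];m=np.median(D[:,2]);D=D[abs(D[:,2]-m)<.003]
n=np.linalg.svd(D-D.mean(0),full_matrices=False)[2][2]
print(len(D),'top z',m,D[:,2].mean(),'tilt',np.arccos(abs(n[2])),cv2.minEnclosingCircle(D[:,:2].astype(np.float32)))
grab("scene","scene11")
im=cv2.imread('pics/scene11.png');cv2.imwrite('pics/zs11.png',cv2.resize(im[180:260,240:340],None,fx=7,fy=7,interpolation=cv2.INTER_CUBIC))
E
```

```text
16.6 [0.57156599 0.14308914 0.27524434] [-0.31732678 -0.21485405 -0.08066737] 0.7506833079867857
14863 top z 0.11640829088335478 0.11642174230070959 tilt 0.0027084198907798246 ((0.6212431788444519, 0.14148347079753876), 0.06398868560791016)
```

View pics/wrist11.png

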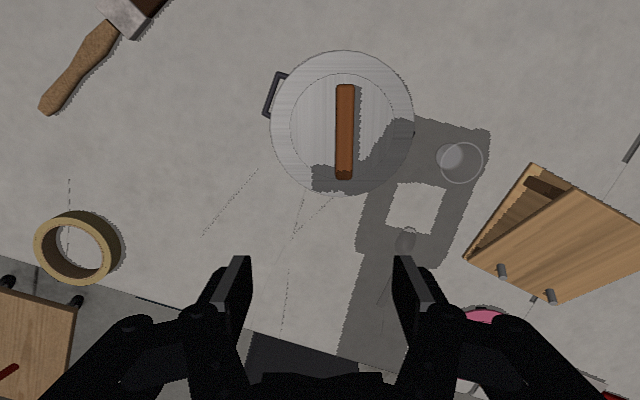

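View pics/zs11.png

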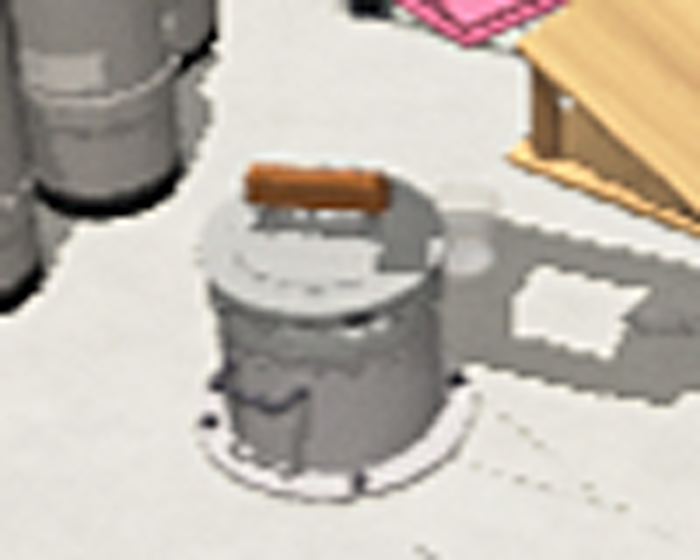

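The lid's top is at 0.116 m. Seated should read 0.115 plus the roughly 1 mm bias I saw on the table, while standing on the ring would read about 0.125. The tilt is 0.003 rad, it is centred within 1 mm, and the robot is clear, so I'm handing in.

```bash
python3 - <<'E'
from h import *
print(workorder.job_done())
E
```

```text
the job is handed in; nothing more can be done
None
```

The lid is on the pot with its feet in the three notches. I released it and handed the job in at about 16.7 s of the 56 s; handing in gives no verdict.

- **How it went:** I took the lid off the stand by its handle. The tool cannot tilt, so I laid the lid on free table to level it and gripped it again. I found the ring's notches at 20.3° in the wrist camera, turned the lid to match and lowered it in small steps. The feet went in without touching, and the lid came to rest on the ring with about 6 N. I then opened the fingers gradually.
- **Last checks:**
  - The lid's top is at 0.1164 m, so its origin is about 0.110 to 0.111 m above the table. The camera reads about 1 mm high, and the limit is 0.1125 m.
  - The tilt is 0.003 rad.
  - The centre is within 1 mm of the ring's.
  - The gripper is clear, with no contact force.
- **Not measured:**
  - I did not measure the bystanders at the end, but I kept the moves clear of them, and those in the last wrist view looked undisturbed.
  - While levelling on the table, the grip did not slip under about 17 N. I loosened it slightly and the raised side of the lid swung down the last part onto the table.

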